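# Seal the anti-tarnish box under the bench lamp

### The job

Seal the blue dry box on the jeweller's bench: press its glass lid down at one corner after another until all four corners are fully home and the lid lies flat, then push the red front catch shut over the lid's edge. Press gently, never with a hard shove, for the lid is glass; do not knock the lamp that hangs over the back corners, and leave the other things on the bench where they are.

Things in the scene. Friction and masses are not known exactly. Their poses are not given: they have to be found in the camera images.
- drybox: Blue anti-tarnish dry box, fixed, 176 x 146 mm outside, 75 mm tall; origin at the centre of its underside on the bench, x to the back (away from the robot at yaw 0), y left, z up. Black seal cushions in its inner corners (x +-70, y +-55 mm) carry the lid; each travels 6 mm down, 8 to 10 N of rubbing plus 0.8 N/mm, stops hard at the bottom and stays where it was pushed.
- lid: Loose lid, aluminium frame with glass pane, 192 x 162 x 6 mm, about 450 g, a 16 mm skirt round the outside of the box. Origin at the centre of the plate's underside, axes as the box's. It starts in place on the cushions but 3 to 6 mm high and not level. Fully home its top is 83 mm above the bench. Pressing one corner may rock the one diagonally across up; it comes back when pressed in turn.
- lid_fl (a point): Centre of the black dot (22 mm across) on top of the lid at its front left (-x, +y) corner, straight over its cushion: the place to press. About 8 N starts it down, up to 15 N bottoms it. 83 mm above the bench when fully home, up to 6 mm higher at the start (more while rocked up).
- lid_fr (a point): Centre of the black dot (22 mm across) on top of the lid at its front right (-x, -y) corner, straight over its cushion: the place to press. About 8 N starts it down, up to 15 N bottoms it. 83 mm above the bench when fully home, up to 6 mm higher at the start (more while rocked up).
- lid_bl (a point): Centre of the black dot (22 mm across) on top of the lid at its back left (+x, +y) corner, straight over its cushion: the place to press. About 8 N starts it down, up to 15 N bottoms it. 83 mm above the bench when fully home, up to 6 mm higher at the start (more while rocked up).
- lid_br (a point): Centre of the black dot (22 mm across) on top of the lid at its back right (+x, -y) corner, straight over its cushion: the place to press. About 8 N starts it down, up to 15 N bottoms it. 83 mm above the bench when fully home, up to 6 mm higher at the start (more while rocked up).
- catch (a joint): Angle of the red front catch about its hinge along the box's y: starts near 0 (-0.15 to 0.15), leaning 0.5 to 0.8 rad out from upright towards the robot; 0.65 is fully shut against its stop, upright with its nib over the lid. Stiff (about 1.5 N at its end), stays where left, fouls the lid if its front is still high. Push its end round its hinge, rising, to the box: a level push may jam.
- catch_end (a point): Free end of the red catch, a flap 30 mm wide, 4 mm thick, 42 mm long from its hinge, at the middle of the box's front; the point lies in the middle of its width and thickness. A 5 mm thick nib reaches 20 mm from this end towards the lid.
- catch_hinge (a point): The catch's hinge axis, 108 mm in front of the box's centre and 50 mm above the bench.
- lamp: Cream bench lamp, fixed. Its tube head, 64 mm thick, 300 mm long along its y, hangs level over the lid's back edge, axis 235 mm above the bench, straight above this origin (on the bench, about 96 mm behind the box's centre). A 20 mm column stands 100 mm behind and 100 mm left of it. Reach the back corners slantwise under it, the tool leaning back to the robot by 30 to 45 degrees.
- tin: Bystander: small closed brass tin, 54 mm across, 45 mm tall.
- jar: Bystander: small closed glass jar with steel cap, 52 mm across, 60 mm tall.
- pliers: Bystander: pliers with yellow handles lying flat, about 165 mm long, 50 mm wide, 12 mm thick.
- bowl: Bystander: white ceramic bowl, 120 mm across, 55 mm tall.
- mallet: Bystander: wooden-handled hammer lying flat.
- bench_block: Bystander: square steel bench block, 60 x 60 x 20 mm.
- parts_case: Bystander: white plastic parts case, 90 x 60 x 25 mm.

How it is judged:
By the outcome, as a careful person would: the job done as asked, in the order asked, and still so for the second after the job is handed in, with the robot touching nothing.
It also fails if it takes over 64 s, if anything falls off the work surface, if the arm or the gripper's body presses on something with over 40 N, if the wrist force passes 120 N, or if a joint passes its speed limit or range.

### The arm

A 6-joint arm with a two-finger parallel gripper is mounted at the origin on the work surface. World frame = base frame: x ahead of the robot, y to its left, z up, the work surface at z = 0. Lengths are in mm, angles in rad, forces in N, time in s.
With the tool pointing down it reaches from about 275 to 750 mm from the base axis. Payload 10.2 kg.
Tool frame: the origin (TCP) lies at the centre of the arm's flange, where the gripper is bolted on; the fingertips stand 173 mm ahead of it and the grasp point (between the pads) lies 155 mm ahead of it; z points along the fingers, y is the line along which they close (so a half turn about z gives the same grasp; the last joint's range is limited). The gripper opens to 85 mm and grips with 20 to 120 N. Pads are 22 mm wide; open, the fingers measure 114 mm over their backs; the gripper's body (76 mm by 85 mm) begins 54 mm behind the grasp point. The pads swing forward as they close: fully open they stand 13 mm farther back than shut.
Start: joints at [-1.331, 0.313, 1.498, -0, 1.331, -0.223], TCP at [234.378, -469.786, 404.694] pointing down, gripper open.
Joint ranges: [-2.94, 2.94], [-0.97, 2.17], [0.19, 2.56], [-1.23, 4.37], [0.02, 3.11], [-2.88, 2.88]. Speed limits (rad/s): [2.39, 2.39, 3.01, 3.14, 3.14, 3.14].

### API

Orientations are given as a unit quaternion [w, x, y, z].
In Python, from rig import ctrl gives the robot as it stands.
- The arm moves only by the shell command python3 steer.py [OPENING] [FORCE], which reads ROWS from standard input. ROWS is a JSON list of rows, 1 to 8 of them, each of 6 numbers: dx, dy, dz in mm, then a rotation vector rx, ry, rz in rad; each row is the pose to reach, as a shift and turn from the pose commanded when the command began, along the tool's axes at that moment; what a row does not reach only later rows make up. A row lasts 1/10 s, in which the tool goes at most 50 mm and 0.15 rad, less where a joint would pass 70% of its speed; a pose out of reach is approached as far as the arm can. OPENING is the opening from 0.0 (shut) to 1.0 (fully open), set as the command begins (- or left out keeps the last). The fingers move at their own pace and stop on an object; FORCE is the grip in N (left out, the last holds). Time passes only in rows, so rows that do not move let the fingers close. It prints the time, the measured TCP pose, the force, the opening and the grip force at its end. Input that does not fit is refused with a message, and nothing moves.
- ctrl.sense(): the state, without advancing time (a new reading comes with each control period).
- ctrl.capture(name): name is "scene" or "top" or "wrist"; returns the picture (480x640x3 uint8, red, green, blue); there is no depth.
- ctrl.calibration(name): a dict with "fx", "fy", "cx", "cy" (pixels), "position" and "attitude" of the camera in the world. Camera axes: x right, y down, z forward; pixel columns grow to the right and rows downward; lengths in mm; the calibration is good to about 2 mm. A picture is of the moment at which its call begins: read the wrist's pose just before it. calibration takes no time and is no camera call; for the wrist camera it gives the pose at the moment of the call.
- ctrl.finish_job(): hands the job in; it is judged then, once.
The state is a dict: "time_s": time; "joints": joint angles; "dq": joint speeds; "tau": joint torques, N m; "eef_pos": TCP position; "ee_rot": TCP orientation; "force": force on the tool from outside, world axes, zero at the start; "wrist_torque": the same for the moment, N m; "grip_width": opening from 0.0 (shut) to 1.0 (fully open); "grip_force": force on a finger pad.
Only numpy, scipy, OpenCV 4.12 (cv2) and the standard library are available. Lean on these libraries where they do the work, as an engineer would, in place of code of your own. Each camera call takes 0.05 s, during which the arm holds its last target. There are 200 camera calls.

## Working session

There is one attempt and no reset: what is moved stays moved. The work goes in short steps, Python scripts to look and compute and a shell command to move; the robot and the scene stay as the last step left them, time stands still between calls to the robot, and variables do not carry over. Pictures are saved under pics/ and viewed, at most 10 in all, crops included, and the job is handed in when it is done.

```bash
ls; mkdir -p pics; python3 - <<'E'
from rig import ctrl
import cv2
for n in ("scene","top"):
    im=ctrl.capture(n); cv2.imwrite(f"pics/{n}0.png",im[:,:,::-1]); print(n,ctrl.calibration(n))
print(ctrl.calibration("wrist")); print(ctrl.sense())
E
```

```text
pics
rig.py
steer.py
scene {'fx': 436.63171860740056, 'fy': 436.63171860740056, 'cx': 321.15134120786973, 'cy': 241.01153486105164, 'position': array([1321.40485144,  -23.5298052 ,  793.14230849]), 'attitude': array([-0.29223438,  0.65923962,  0.63146088, -0.28506027])}
top {'fx': 439.0159479651822, 'fy': 439.0159479651822, 'cx': 324.5331810242875, 'cy': 240.53023262350965, 'position': array([ 505.83670417,   32.33194604, 1020.68668282]), 'attitude': array([-0.00653549,  0.70850522, -0.70498228,  0.03126696])}
{'fx': 393.1954736281431, 'fy': 393.1954736281431, 'cx': 318.6801286340754, 'cy': 233.59655672258862, 'position': array([ 302.20385471, -435.89600432,  373.5428577 ]), 'attitude': array([ 0.12864537,  0.84089067, -0.51962684, -0.07963162])}
{'time_s': 0.1, 'joints': array([-1.33140673e+00,  3.13424018e-01,  1.49832958e+00, -1.19892036e-05,
        1.33102594e+00, -2.23389010e-01]), 'dq': array([ 0.00097933,  0.0005339 , -0.00165677, -0.00165957,  0.00019344,
       -0.00058353]), 'tau': array([ 1.96724337e-03, -4.12897253e+01, -2.60142821e+01, -1.98614366e-04,
        2.99971529e-03, -2.26635768e-05]), 'eef_pos': array([ 234.36679178, -469.7584882 ,  404.18871927]), 'ee_rot': array([-5.93379502e-04,  9.73348227e-01,  2.29331369e-01, -1.05697630e-05]), 'force': array([ 0.67563353, -0.10123029, -0.23800148]), 'wrist_torque': array([-0.05438345, -0.03347092, -0.03497662]), 'grip_force': 0.0, 'grip_width': 0.9997067471798217}
```
View pics/scene0.png

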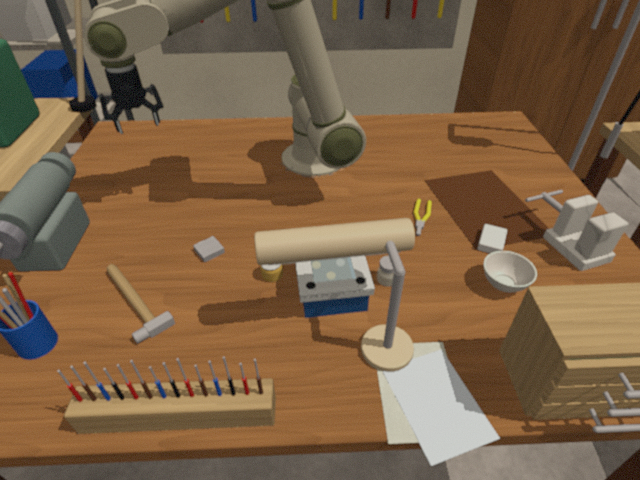

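View pics/top0.png

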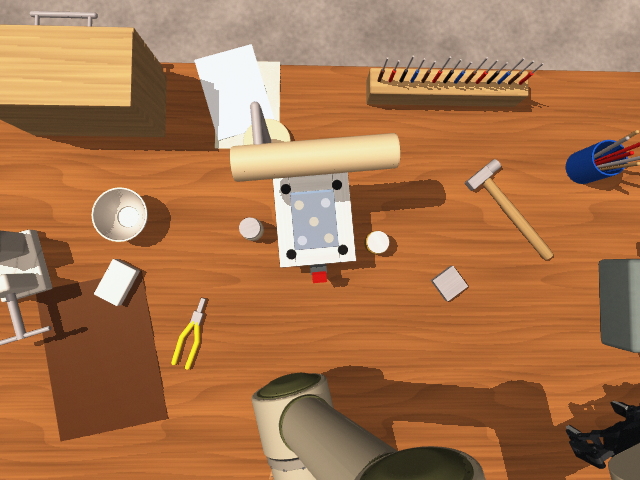

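The scene view shows the box under the lamp with the jar and tin beside it. The top view shows the lid dots at about bl (286,188), br (337,184), fl (291,254) and fr (343,249), and the red catch at (319,277).

```bash
cat > h.py <<'E'
import numpy as np, cv2
from scipy.spatial.transform import Rotation as R
from rig import ctrl
def rot(q): return R.from_quat(np.asarray(q)[[1,2,3,0]])
def ray(cal,px):
    d=np.array([(px[0]-cal['cx'])/cal['fx'],(px[1]-cal['cy'])/cal['fy'],1.])
    return np.array(cal['position']),rot(cal['attitude']).apply(d/np.linalg.norm(d))
def plane(cal,px,z):
    p,d=ray(cal,px); return p+d*(z-p[2])/d[2]
def meet(rays):
    A=sum(np.eye(3)-np.outer(d,d) for p,d in rays); b=sum((np.eye(3)-np.outer(d,d))@p for p,d in rays)
    return np.linalg.solve(A,b)
def proj(cal,P):
    c=rot(cal['attitude']).inv().apply(np.asarray(P)-cal['position'])
    return np.array([cal['fx']*c[0]/c[2]+cal['cx'],cal['fy']*c[1]/c[2]+cal['cy']])
def blobs(mask,amin,amax):
    n,l,s,c=cv2.connectedComponentsWithStats(mask.astype(np.uint8))
    return [(c[i],s[i]) for i in range(1,n) if amin<=s[i,4]<=amax]
def dark(im): return im.max(2)<60
def red(im):
    i=im.astype(int); return (i[...,0]>110)&(i[...,1]<70)&(i[...,2]<70)
def delta(tip,Rt,L=173):
    "row (tool axes) from the measured pose to tip position tip with attitude Rt"
    s=ctrl.sense(); R0=rot(s['ee_rot']); t=np.asarray(tip)-Rt.apply([0,0,L])
    return np.round(np.r_[R0.inv().apply(t-s['eef_pos']),(R0.inv()*Rt).as_rotvec()],3)
E
python3 - <<'E'
from h import *
np.set_printoptions(precision=1,suppress=True)
for n in("top","scene"):
    im=cv2.imread(f"pics/{n}0.png")[:,:,::-1]; cal=ctrl.calibration(n)
    x0,x1,y0,y1=(270,360,170,295) if n=="top" else (290,380,240,320)
    sub=np.zeros(im.shape[:2],bool); sub[y0:y1,x0:x1]=1
    for c,s in blobs(dark(im)&sub,15,300): print(n,"dark",c,s,plane(cal,c,86))
    for c,s in blobs(red(im)&sub,15,500): print(n,"red",c,s,plane(cal,c,80))
E
```

```text
top dark [336.5 184.4] [332 180  10  10  76] [677.  -25.6  86. ]
top dark [285.4 188.7] [281 184  10  10  76] [666.6  84.   86. ]
top dark [342.5 249.3] [338 245  10  10  73] [537.4 -38.6  86. ]
top dark [291. 254.] [287 250   9   9  69] [526.9  70.9  86. ]
top dark [317.4 265.6] [310 264  16   4  29] [502.5  14.7  86. ]
top red [354.9 190.7] [350 184  10  14 116] [664.8 -65.9  80. ]
top red [355.4 201.6] [351 199   9   7  51] [641.1 -66.9  80. ]
top red [273.3 235.9] [270 235   7   3  18] [565.5 109.2  80. ]
top red [319.1 276.6] [312 271  15  12 164] [478.9  10.8  80. ]
scene dark [360.1 279.9] [356 277   9   6  37] [664.  84.  86.]
scene dark [310.4 285. ] [307 282   8   7  40] [674.1 -25.8  86. ]
```

```bash
cat >> h.py <<'E'
YAW=0.094; C=np.array([602,22.7,0])
B=R.from_euler('z',YAW)
def box(p): return C+B.apply(p)
def tool(t): return B*R.from_matrix(np.c_[[-np.cos(t),0,-np.sin(t)],[0,1,0],[np.sin(t),0,-np.cos(t)]])
E
python3 - <<'E'
from h import *
print(delta(box([-60,0,200]),tool(0)),delta(box([-60,0,200]),tool(.6)), (tool(0).inv()*tool(.6)).as_rotvec())
E
```

```text
[ 4.92842e+02 -2.98125e+02  3.16590e+01  0.00000e+00 -2.00000e-03
 -2.77300e+00] [ 4.01719e+02 -3.33303e+02  6.18930e+01 -8.23000e-01 -1.55000e-01
 -2.66100e+00] [-3.52204033e-18 -6.00000000e-01  1.40881613e-17]
```

```bash
echo '[[50,-42,8,0,0,-0.15],[100,-83,15,0,0,-0.3],[150,-125,23,0,0,-0.45],[190,-158,30,0,0,-0.6],[230,-190,36,0,0,-0.75],[270,-223,42,0,0,-0.9],[310,-256,48,0,0,-1.05],[350,-290,54,0,0,-1.2]]' | python3 steer.py 0.0 20
python3 - <<'E'
from h import *
t=.6;print(delta(box([-60,0,200]),tool(.6)),delta(box([-158,0,343]),tool(0),0))
E
```

```text
time_s: 0.9
eef_pos: [395.4, -104.6, 357.1]
ee_rot: [0.0, 0.672, 0.741, 0.0]
force: [0.9, -0.8, 0.7]
grip_width: 0.004
grip_force: 0.0
[107.114  60.347  14.346  -0.469  -0.47   -1.516] [107.116  60.03   14.129   0.      0.     -1.567]
```

```bash
echo '[[20,10,2,0,0,-0.15],[40,20,4,0,0,-0.3],[60,30,6,0,0,-0.45],[80,45,10,0,0,-0.6],[107,60,14,0,0,-0.75],[107,60,14,0,0,-0.9],[107,60,14,0,0,-1.05],[107,60,14,0,0,-1.2]]' | python3 steer.py
echo '[[0,0,0,0,0,-0.15],[0,0,0,0,0,-0.3],[0,0,0,0,0,-0.365],[0,0,0,0,0,-0.365]]' | python3 steer.py
echo '[[0,0,0,0,-0.15,0],[0,0,0,0,-0.3,0],[0,0,0,0,-0.45,0],[0,0,0,0,-0.6,0],[0,0,0,0,-0.6,0]]' | python3 steer.py
python3 - <<'E'
from h import *
cal=ctrl.calibration("wrist"); im=ctrl.capture("wrist"); cv2.imwrite("pics/w1.png",im[:,:,::-1]); 
import pickle; pickle.dump(cal,open("w1.pkl","wb"))
print(delta(box([-60,0,200]),tool(.6)))
E
```

```text
time_s: 1.7
eef_pos: [445.0, 5.7, 343.0]
ee_rot: [-0.0, 0.136, 0.991, 0.0]
force: [-0.3, -0.4, 0.4]
grip_width: 0.001
grip_force: 0.0
time_s: 2.1
eef_pos: [445.0, 5.5, 343.1]
ee_rot: [-0.0, -0.043, 0.999, 0.0]
force: [0.7, -0.6, 0.5]
grip_width: 0.001
grip_force: 0.0
time_s: 2.6
eef_pos: [444.6, 5.5, 343.1]
ee_rot: [0.296, -0.04, 0.954, 0.013]
force: [-0.7, -0.4, -0.1]
grip_width: -0.003
grip_force: 0.0
[-0.19   2.412  0.599 -0.004 -0.003 -0.008]
```

View pics/w1.png

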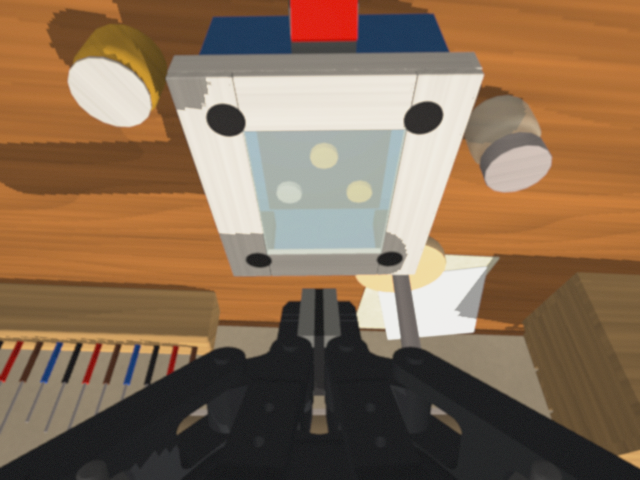

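The inverted wrist view shows dots fr (226,120), fl (424,117), br (258,260) and bl (390,259), with the catch at the top (323,20) and the shut fingertip at (320,292).

```bash
python3 - <<'E'
from h import *
import pickle
np.set_printoptions(precision=1,suppress=True)
cal=pickle.load(open("w1.pkl","rb")); im=cv2.imread("pics/w1.png")[:,:,::-1]
sub=np.zeros(im.shape[:2],bool); sub[90:272,190:450]=1
w=[c for c,s in blobs(dark(im)&sub,100,2000)]; print(np.array(w))
top=ctrl.calibration("top")
T=dict(br=(336.5,184.4),bl=(285.4,188.7),fr=(342.5,249.3),fl=(291,254))
for k,px in T.items():
    P=plane(top,px,86); c=min(w,key=lambda c:np.linalg.norm(c-proj(cal,P)))
    m=meet([ray(top,px),ray(cal,c)]); print(k,c,proj(cal,P),m,B.inv().apply(m-C), plane(cal,c,86))
E
```

```text
[[423.  117.4]
 [225.5 119.7]
 [389.5 258.5]
 [258.4 259.9]]
br [258.4 259.9] [258.9 259.3] [676.8 -25.7  86.6] [ 70.  -55.2  86.6] [677.8 -26.   86. ]
bl [389.5 258.5] [389.  258.5] [666.5  84.1  86.1] [70.  55.1 86.1] [666.5  84.4  86. ]
fr [225.5 119.7] [227.1 119.3] [537.3 -39.1  86.7] [-70.2 -55.4  86.7] [537.8 -39.6  86. ]
fl [423.  117.4] [421.9 117.3] [526.7  71.1  86.4] [-70.4  55.3  86.4] [526.9  71.5  86. ]
```

```bash
cat >> h.py <<'E'
D=dict(br=(676.8,-25.7),bl=(666.5,84.1),fr=(537.3,-39.1),fl=(526.7,71.1))
def go(k,z,t=.6,ox=11):
    Rt=tool(t); return delta(np.r_[D[k],z]-Rt.apply([ox,0,0]),Rt)
def edge(ox=11):
    s=ctrl.sense(); return np.round(s['eef_pos']+rot(s['ee_rot']).apply([ox,0,173]),1),np.round(s['force'],1)
E
python3 -c "
from h import *
print(go('fl',97))"
```

```text
[ 5.5752e+01  5.7516e+01  7.9701e+01 -4.0000e-03 -3.0000e-03 -8.0000e-03]
```

```bash
echo '[[15,15,20,0,0,0],[35,35,45,0,0,0],[48,50,68,0,0,0],[56,57,80,0,0,0],[56,57,80,0,0,0]]' | python3 steer.py
python3 - <<'E'
from h import *
print(go('fl',88),edge())
im=ctrl.capture("wrist"); cv2.imwrite("pics/w2.png",im[:,:,::-1])
E
```

```text
time_s: 3.15
eef_pos: [438.8, 63.1, 244.0]
ee_rot: [0.292, -0.042, 0.955, 0.014]
force: [-0.0, 0.3, 0.6]
grip_width: 0.002
grip_force: 0.0
[ 4.237e+00 -2.600e-01  5.618e+00 -1.000e-03 -7.000e-03 -6.000e-03] (array([526.1,  71.2,  94.5]), array([-0. ,  0.3,  0.6]))
```

View pics/w2.png

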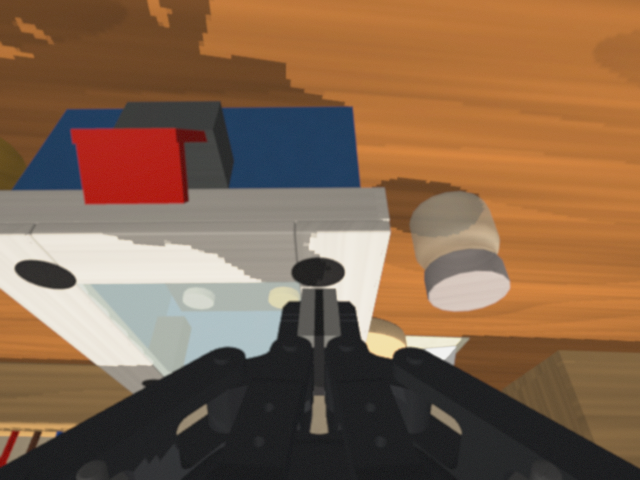

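The fingertip (318,292) sits over the fl dot (318,271); the catch is at (135,165), well clear.

```bash
echo '[[1.1,0,1.6,0,0,0],[2.3,0,3.3,0,0,0],[2.8,0,4.1,0,0,0],[3.4,0,5,0,0,0]]' | python3 steer.py; python3 -c "
from h import *
print(edge())"
```

```text
time_s: 3.6
eef_pos: [439.2, 62.0, 239.9]
ee_rot: [0.295, -0.041, 0.954, 0.013]
force: [-0.4, 0.0, 0.3]
grip_width: -0.002
grip_force: 0.0
(array([527.6,  69.6,  91. ]), array([-0.4,  0. ,  0.3]))
```

```bash
echo '[[0.6,0,0.8,0,0,0],[1.1,0,1.6,0,0,0]]' | python3 steer.py; python3 -c "
from h import *
print(edge())"
```

```text
time_s: 3.8
eef_pos: [439.1, 62.1, 237.7]
ee_rot: [0.295, -0.041, 0.954, 0.013]
force: [-0.5, 0.6, 0.5]
grip_width: -0.006
grip_force: 0.0
(array([527.4,  69.7,  88.7]), array([-0.5,  0.6,  0.5]))
```

```bash
for i in 1; do echo '[[0.3,0,0.4,0,0,0],[0.6,0,0.8,0,0,0],[0.9,0,1.2,0,0,0],[1.1,0,1.6,0,0,0],[1.1,0,1.6,0,0,0]]' | python3 steer.py|sed -n 2,4p; done; python3 -c "
from h import *
print(edge())"
```

```text
eef_pos: [439.1, 62.2, 235.7]
ee_rot: [0.295, -0.041, 0.954, 0.013]
force: [-0.5, 0.1, 0.9]
(array([527.4,  69.8,  86.7]), array([-0.5,  0.1,  0.9]))
```

```bash
echo '[[0.3,0,0.4,0,0,0],[0.6,0,0.8,0,0,0],[0.6,0,0.8,0,0,0]]' | python3 steer.py|sed -n 2,4p;  python3 -c "
from h import *
print(edge())"
```

```text
eef_pos: [439.1, 62.2, 235.2]
ee_rot: [0.296, -0.041, 0.954, 0.013]
force: [-5.1, 0.1, 8.6]
(array([527.6,  69.8,  86.3]), array([-5.1,  0.1,  8.6]))
```

```bash
echo '[[0.3,0,0.4,0,0,0],[0.6,0,0.8,0,0,0],[0.9,0,1.2,0,0,0],[0.9,0,1.2,0,0,0]]' | python3 steer.py|sed -n 2,4p;  python3 -c "
from h import *
print(edge())"
```

```text
eef_pos: [439.0, 62.2, 234.0]
ee_rot: [0.296, -0.041, 0.954, 0.013]
force: [-7.1, 0.9, 11.3]
(array([527.6,  69.9,  85.1]), array([-7.1,  0.9, 11.3]))
```

```bash
echo '[[0.3,0,0.4,0,0,0],[0.6,0,0.8,0,0,0],[0.6,0,0.8,0,0,0]]' | python3 steer.py|sed -n 2,4p;  python3 -c "
from h import *
print(edge())"
```

```text
eef_pos: [439.0, 62.2, 233.1]
ee_rot: [0.296, -0.041, 0.954, 0.013]
force: [-9.6, 0.7, 13.7]
(array([527.6,  69.9,  84.3]), array([-9.6,  0.7, 13.7]))
```

```bash
echo '[[0.4,0,0.3,0,0,0],[0.8,0,0.6,0,0,0],[1.0,0,0.6,0,0,0]]' | python3 steer.py|sed -n 2,4p;  python3 -c "
from h import *
print(edge())"
```

```text
eef_pos: [438.7, 62.2, 232.3]
ee_rot: [0.297, -0.041, 0.954, 0.013]
force: [-6.9, 1.5, 13.8]
(array([527.4,  69.9,  83.6]), array([-6.9,  1.5, 13.8]))
```

```bash
echo '[[0.4,0,0.3,0,0,0],[0.5,0,0.4,0,0,0]]' | python3 steer.py|sed -n 2,4p;  python3 -c "
from h import *
print(edge())"
```

```text
eef_pos: [438.7, 62.2, 231.8]
ee_rot: [0.297, -0.041, 0.954, 0.013]
force: [-5.7, 1.9, 16.0]
(array([527.4,  69.9,  83.1]), array([-5.7,  1.9, 16. ]))
```

```bash
echo '[[0.4,0,0.3,0,0,0],[0.5,0,0.4,0,0,0]]' | python3 steer.py|sed -n 2,4p;  python3 -c "
from h import *
print(edge())"
```

```text
eef_pos: [438.6, 62.2, 231.4]
ee_rot: [0.297, -0.041, 0.954, 0.013]
force: [-5.9, 3.1, 16.0]
(array([527.4,  69.9,  82.7]), array([-5.9,  3.1, 16. ]))
```

```bash
echo '[[0.4,0,0.3,0,0,0],[0.6,0,0.5,0,0,0]]' | python3 steer.py|sed -n 2,4p;  python3 -c "
from h import *
print(edge())"
```

```text
eef_pos: [438.5, 62.2, 230.7]
ee_rot: [0.297, -0.041, 0.954, 0.013]
force: [-6.1, 3.0, 17.4]
(array([527.4,  69.8,  82.1]), array([-6.1,  3. , 17.4]))
```

```bash
echo '[[0.4,0,0.3,0,0,0],[0.6,0,0.5,0,0,0]]' | python3 steer.py|sed -n 2,4p;  python3 -c "
from h import *
print(edge())"
```

```text
eef_pos: [438.4, 62.2, 230.2]
ee_rot: [0.298, -0.041, 0.954, 0.013]
force: [-8.1, 2.4, 20.6]
(array([527.4,  69.8,  81.7]), array([-8.1,  2.4, 20.6]))
```

```bash
echo '[[-2,0,-3,0,0,0],[-5.6,0,-8.3,0,0,0],[-5.6,0,-8.3,0,0,0]]' | python3 steer.py|sed -n 2,4p;  python3 -c "
from h import *
print(edge(),go('fr',92))"
```

```text
eef_pos: [437.7, 62.0, 239.0]
ee_rot: [0.296, -0.041, 0.954, 0.013]
force: [0.0, -0.3, 0.3]
(array([526.2,  69.6,  90.1]), array([ 0. , -0.3,  0.3])) [-2.63700e+00 -1.10024e+02 -5.57000e-01 -5.00000e-03  1.00000e-03
 -6.00000e-03]
```

```bash
echo '[[-3.7,-10,-2.2,0,0,0],[-3.7,-45,-2.2,0,0,0],[-3.7,-90,-2.2,0,0,0],[-3.7,-110,-2.2,0,0,0],[-3.7,-110,-2.2,0,0,0],[-2.2,-110,0,0,0,0],[-0.7,-110,2.2,0,0,0],[-0.7,-110,2.2,0,0,0]]' | python3 steer.py|sed -n 2,4p;  python3 -c "
from h import *
print(edge(),go('fr',88))"
```

```text
eef_pos: [448.8, -46.5, 236.7]
ee_rot: [0.295, -0.042, 0.955, 0.013]
force: [-0.3, 0.0, -0.7]
(array([536.9, -38.7,  87.6]), array([-0.3,  0. , -0.7])) [-0.38  -0.903 -0.129 -0.003 -0.001 -0.006]
```

Step down until force shows.

```bash
echo '[[0.3,0,0.4,0,0,0],[0.6,0,0.8,0,0,0],[0.6,0,0.8,0,0,0]]' | python3 steer.py|sed -n 4p;  python3 -c "
from h import *
print(edge())"
echo '[[0.3,0,0.4,0,0,0],[0.6,0,0.8,0,0,0],[0.6,0,0.8,0,0,0]]' | python3 steer.py|sed -n 4p;  python3 -c "
from h import *
print(edge())"
```

```text
force: [-0.1, 1.6, 2.8]
(array([537.2, -39.2,  87.3]), array([-0.1,  1.6,  2.8]))
force: [-1.2, 4.1, 5.0]
(array([537.2, -39.4,  86.3]), array([-1.2,  4.1,  5. ]))
```

```bash
echo '[[0.4,0,0.4,0,0,0],[0.8,0,0.8,0,0,0],[0.8,0,0.8,0,0,0]]' | python3 steer.py|sed -n 4p;  python3 -c "
from h import *
print(edge())"
echo '[[0.4,0,0.4,0,0,0],[0.8,0,0.7,0,0,0],[0.8,0,0.7,0,0,0]]' | python3 steer.py|sed -n 4p;  python3 -c "
from h import *
print(edge())"
```

```text
force: [-1.4, 4.5, 5.8]
(array([537.1, -39.4,  85.4]), array([-1.4,  4.5,  5.8]))
force: [-1.9, 4.4, 6.9]
(array([537.1, -39.4,  84.9]), array([-1.9,  4.4,  6.9]))
```

```bash
echo '[[0.4,0,0.4,0,0,0],[0.8,0,0.7,0,0,0],[0.8,0,0.7,0,0,0]]' | python3 steer.py|sed -n 4p;  python3 -c "
from h import *
print(edge())"
```

```text
force: [-1.8, 2.8, 7.1]
(array([537.1, -39.4,  84.4]), array([-1.8,  2.8,  7.1]))
```

```bash
echo '[[0.5,0,0.5,0,0,0],[1.1,0,1.0,0,0,0],[1.1,0,1.0,0,0,0]]' | python3 steer.py|sed -n 4p;  python3 -c "
from h import *
print(edge())"

```

```text
force: [-2.7, 3.3, 9.2]
(array([537.1, -39.3,  83.6]), array([-2.7,  3.3,  9.2]))
```

```bash
echo '[[0.4,0,0.4,0,0,0],[0.8,0,0.7,0,0,0],[0.8,0,0.7,0,0,0]]' | python3 steer.py|sed -n 4p;  python3 -c "
from h import *
print(edge())"
```

```text
force: [-3.6, 0.7, 9.5]
(array([537.1, -39.3,  83. ]), array([-3.6,  0.7,  9.5]))
```

```bash
echo '[[0.4,0,0.4,0,0,0],[0.8,0,0.7,0,0,0],[0.8,0,0.7,0,0,0]]' | python3 steer.py|sed -n 4p;  python3 -c "
from h import *
print(edge())"
```

```text
force: [-3.5, 1.6, 9.8]
(array([537.1, -39.3,  82.5]), array([-3.5,  1.6,  9.8]))
```

```bash
echo '[[0.4,0,0.4,0,0,0],[0.8,0,0.7,0,0,0],[0.8,0,0.7,0,0,0]]' | python3 steer.py|sed -n 4p;  python3 -c "
from h import *
print(edge())"
```

```text
force: [-5.3, 0.4, 10.5]
(array([537.1, -39.3,  82. ]), array([-5.3,  0.4, 10.5]))
```

```bash
echo '[[0.4,0,0.4,0,0,0],[0.8,0,0.7,0,0,0],[0.8,0,0.7,0,0,0]]' | python3 steer.py|sed -n 4p;  python3 -c "
from h import *
print(edge())"
```

```text
force: [-7.2, 0.2, 13.3]
(array([537.2, -39.3,  81.6]), array([-7.2,  0.2, 13.3]))
```

```bash
echo '[[0.3,0,0.3,0,0,0],[0.6,0,0.6,0,0,0],[0.6,0,0.6,0,0,0]]' | python3 steer.py|sed -n 4p;  python3 -c "
from h import *
print(edge())"
```

```text
force: [-10.7, -0.2, 17.7]
(array([537.2, -39.3,  81.4]), array([-10.7,  -0.2,  17.7]))
```

Bottomed at fr (same measured 81.5 as fl). Now back right.

```bash
echo '[[-2,0,-3,0,0,0],[-8.5,0,-12.4,0,0,0],[-8.5,0,-12.4,0,0,0]]' | python3 steer.py|sed -n 4p;  python3 -c "
from h import *
print(edge(),go('br',96))"
```

```text
force: [-0.1, 0.1, 0.2]
(array([537.1, -39. ,  95.8]), array([-0.1,  0.1,  0.2])) [-1.15461e+02  3.91000e-01  7.85260e+01 -7.00000e-03 -5.00000e-03
 -7.00000e-03]
```

```bash
echo '[[-20,0,10,0,0,0],[-55,0,35,0,0,0],[-90,0,60,0,0,0],[-115.5,0.4,78.5,0,0,0],[-115.5,0.4,78.5,0,0,0]]' | python3 steer.py|sed -n 4p;  python3 - <<'E'
from h import *
print(edge(),go('br',90))
im=ctrl.capture("wrist"); cv2.imwrite("pics/w3.png",im[:,:,::-1])
E
```

```text
force: [-0.5, -0.8, -0.1]
(array([678.1, -26.2,  93.6]), array([-0.5, -0.8, -0.1])) [ 3.941 -0.342  2.194 -0.006 -0.005 -0.007]
```

View pics/w3.png

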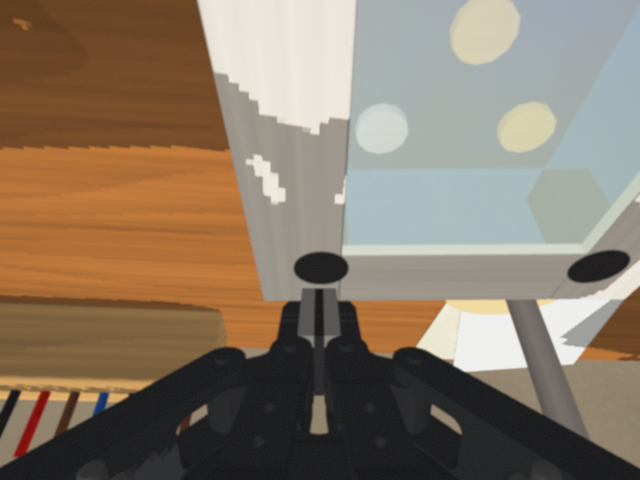

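The tip (320,292) is above the br dot (320,268), and there is nothing of the lamp near the fingers.

```bash
echo '[[2,0,1.1,0,0,0],[3.9,-0.3,2.2,0,0,0],[4.5,-0.3,3.0,0,0,0],[4.5,-0.3,3.0,0,0,0]]' | python3 steer.py|sed -n 4p;  python3 -c "
from h import *
print(edge())"
echo '[[0.3,0,0.4,0,0,0],[0.6,0,0.8,0,0,0],[0.6,0,0.8,0,0,0]]' | python3 steer.py|sed -n 4p;  python3 -c "
from h import *
print(edge())"
```

```text
force: [-0.2, 0.6, -0.1]
(array([673.3, -27.2,  89.4]), array([-0.2,  0.6, -0.1]))
force: [-0.1, -0.3, 0.0]
(array([673.6, -27. ,  88.5]), array([-0.1, -0.3,  0. ]))
```

```bash
echo '[[0.3,0,0.4,0,0,0],[0.6,0,0.8,0,0,0],[0.6,0,0.8,0,0,0]]' | python3 steer.py|sed -n 4p;  python3 -c "
from h import *
print(edge())"
```

```text
force: [-1.2, -0.4, -0.3]
(array([673.6, -27. ,  87.4]), array([-1.2, -0.4, -0.3]))
```

```bash
echo '[[-0.8,0,0.7,0,0,0],[-1.4,0,1.5,0,0,0],[-1.1,0,1.9,0,0,0],[-1.1,0,1.9,0,0,0]]' | python3 steer.py|sed -n 4p;  python3 -c "
from h import *
print(edge())"
```

```text
force: [-0.2, -0.7, 0.6]
(array([675.6, -26.9,  86.5]), array([-0.2, -0.7,  0.6]))
```

```bash
echo '[[0.4,0,0.4,0,0,0],[0.8,0,0.8,0,0,0],[0.8,0,0.8,0,0,0]]' | python3 steer.py|sed -n 4p;  python3 -c "
from h import *
print(edge())"
```

```text
force: [-2.3, 1.2, 4.2]
(array([675.7, -26.9,  86.2]), array([-2.3,  1.2,  4.2]))
```

```bash
echo '[[0.4,0,0.4,0,0,0],[0.8,0,0.8,0,0,0],[1.1,0,1.1,0,0,0],[1.1,0,1.1,0,0,0]]' | python3 steer.py|sed -n 4p;  python3 -c "
from h import *
print(edge())"
```

```text
force: [-3.0, 0.1, 8.6]
(array([675.8, -27. ,  85.4]), array([-3. ,  0.1,  8.6]))
```

```bash
echo '[[0.4,0,0.4,0,0,0],[0.8,0,0.8,0,0,0],[1.1,0,1.1,0,0,0],[1.1,0,1.1,0,0,0]]' | python3 steer.py|sed -n 4p;  python3 -c "
from h import *
print(edge())"
```

```text
force: [-2.1, 2.0, 10.8]
(array([675.9, -27. ,  84.3]), array([-2.1,  2. , 10.8]))
```

```bash
echo '[[0.4,0,0.4,0,0,0],[0.8,0,0.8,0,0,0],[0.8,0,0.8,0,0,0]]' | python3 steer.py|sed -n 4p;  python3 -c "
from h import *
print(edge())"
```

```text
force: [-2.7, 1.1, 10.6]
(array([675.9, -27.1,  83.5]), array([-2.7,  1.1, 10.6]))
```

```bash
echo '[[0.4,0,0.4,0,0,0],[0.8,0,0.8,0,0,0],[1.1,0,1.1,0,0,0],[1.1,0,1.1,0,0,0]]' | python3 steer.py|sed -n 4p;  python3 -c "
from h import *
print(edge())"
```

```text
force: [-2.0, 2.2, 12.7]
(array([675.9, -27.1,  82.5]), array([-2. ,  2.2, 12.7]))
```

```bash
echo '[[0.3,0,0.3,0,0,0],[0.6,0,0.6,0,0,0],[0.6,0,0.6,0,0,0]]' | python3 steer.py|sed -n 4p;  python3 -c "
from h import *
print(edge())"
```

```text
force: [-1.8, 2.5, 13.9]
(array([675.9, -27.2,  81.9]), array([-1.8,  2.5, 13.9]))
```

```bash
echo '[[0.3,0,0.3,0,0,0],[0.6,0,0.6,0,0,0],[0.6,0,0.6,0,0,0]]' | python3 steer.py|sed -n 4p;  python3 -c "
from h import *
print(edge())"
```

```text
force: [-1.0, 2.3, 15.9]
(array([676. , -27.2,  81.4]), array([-1. ,  2.3, 15.9]))
```

```bash
echo '[[0.3,0,0.4,0,0,0],[0.5,0,0.6,0,0,0],[0.5,0,0.6,0,0,0]]' | python3 steer.py|sed -n 4p;  python3 -c "
from h import *
print(edge())"
```

```text
force: [-5.8, 2.1, 20.0]
(array([676.1, -27.2,  81.2]), array([-5.8,  2.1, 20. ]))
```

```bash
echo '[[-2,0,-3,0,0,0],[-8,0,-10,0,0,0],[-8,0,-10,0,0,0]]' | python3 steer.py|sed -n 4p;  python3 -c "
from h import *
print(edge(),go('bl',92))"
```

```text
force: [0.5, -0.5, 0.4]
(array([675.4, -27. ,  91.2]), array([ 0.5, -0.5,  0.4])) [-1.15000e-01  1.10418e+02 -5.69000e-01 -7.00000e-03 -5.00000e-03
 -7.00000e-03]
```

```bash
echo '[[-2,20,-4,0,0,0],[-2,60,-4,0,0,0],[-2,100,-4,0,0,0],[-2,110.4,-4,0,0,0],[-1,110.4,-2,0,0,0],[0,110.4,0,0,0,0],[0.6,110.4,0.8,0,0,0],[0.6,110.4,0.8,0,0,0]]' | python3 steer.py|sed -n 4p;  python3 -c "
from h import *
print(edge(),go('bl',88))"
```

```text
force: [0.4, -0.0, 0.9]
(array([665.6,  82. ,  88.6]), array([ 0.4, -0. ,  0.9])) [ 0.594  0.934  0.985 -0.007 -0.007 -0.009]
```

```bash
echo '[[0.1,0.5,0.5,0,0,0],[0.4,1,0.9,0,0,0],[0.6,1,1.3,0,0,0],[0.6,1,1.3,0,0,0]]' | python3 steer.py|sed -n 4p;  python3 -c "
from h import *
print(edge())"
```

```text
force: [-0.8, -1.1, 0.1]
(array([665.7,  84.1,  87.5]), array([-0.8, -1.1,  0.1]))
```

```bash
echo '[[0.3,0,0.4,0,0,0],[0.6,0,0.8,0,0,0],[0.6,0,0.8,0,0,0]]' | python3 steer.py|sed -n 4p;  python3 -c "
from h import *
print(edge())"
```

```text
force: [-0.3, -0.1, 0.7]
(array([665.7,  84.1,  86.5]), array([-0.3, -0.1,  0.7]))
```

```bash
echo '[[0.3,0,0.4,0,0,0],[0.6,0,0.8,0,0,0],[0.6,0,0.8,0,0,0]]' | python3 steer.py|sed -n 4p;  python3 -c "
from h import *
print(edge())"
```

```text
force: [-2.0, -0.6, 3.7]
(array([665.8,  84.1,  85.8]), array([-2. , -0.6,  3.7]))
```

```bash
echo '[[0.4,0,0.4,0,0,0],[0.8,0,0.8,0,0,0],[1.1,0,1.1,0,0,0],[1.1,0,1.1,0,0,0]]' | python3 steer.py|sed -n 4p;  python3 -c "
from h import *
print(edge())"
```

```text
force: [-2.3, 1.0, 5.7]
(array([665.9,  84.1,  85. ]), array([-2.3,  1. ,  5.7]))
```

```bash
echo '[[0.4,0,0.4,0,0,0],[0.8,0,0.8,0,0,0],[1.1,0,1.1,0,0,0],[1.1,0,1.1,0,0,0]]' | python3 steer.py|sed -n 4p;  python3 -c "
from h import *
print(edge())"
```

```text
force: [-1.7, 1.0, 7.4]
(array([665.9,  84.1,  83.8]), array([-1.7,  1. ,  7.4]))
```

```bash
echo '[[0.4,0,0.4,0,0,0],[0.8,0,0.8,0,0,0],[1.1,0,1.1,0,0,0],[1.1,0,1.1,0,0,0]]' | python3 steer.py|sed -n 4p;  python3 -c "
from h import *
print(edge())"
```

```text
force: [-0.9, 1.3, 8.1]
(array([665.9,  84.1,  82.7]), array([-0.9,  1.3,  8.1]))
```

```bash
echo '[[0.4,0,0.4,0,0,0],[0.8,0,0.8,0,0,0],[0.8,0,0.8,0,0,0]]' | python3 steer.py|sed -n 4p;  python3 -c "
from h import *
print(edge())"
```

```text
force: [-0.8, 1.1, 8.4]
(array([665.9,  84.1,  81.8]), array([-0.8,  1.1,  8.4]))
```

```bash
echo '[[0.4,0,0.5,0,0,0],[0.7,0,0.8,0,0,0],[0.7,0,0.8,0,0,0]]' | python3 steer.py|sed -n 4p;  python3 -c "
from h import *
print(edge())"
```

```text
force: [-2.3, 0.9, 12.0]
(array([666. ,  84.1,  81.3]), array([-2.3,  0.9, 12. ]))
```

```bash
echo '[[0.3,0,0.4,0,0,0],[0.5,0,0.6,0,0,0],[0.5,0,0.6,0,0,0]]' | python3 steer.py|sed -n 4p;  python3 -c "
from h import *
print(edge())"
```

```text
force: [-6.4, 1.3, 17.2]
(array([666. ,  84.1,  81.2]), array([-6.4,  1.3, 17.2]))
```

Second round: check each corner by touch. Back to fl.

```bash
echo '[[-2,0,-3,0,0,0],[-8,0,-10,0,0,0],[-8,0,-10,0,0,0]]' | python3 steer.py|sed -n 4p;  python3 -c "
from h import *
print(edge(),go('fl',90))"
```

```text
force: [0.4, -0.1, 0.7]
(array([665.9,  84. ,  92. ]), array([ 0.4, -0.1,  0.7])) [ 1.17644e+02 -2.21200e+00 -7.68230e+01 -6.00000e-03 -5.00000e-03
 -8.00000e-03]
```

```bash
echo '[[30,-1,-24,0,0,0],[65,-1,-46,0,0,0],[100,-2,-68,0,0,0],[117.6,-2.2,-76.8,0,0,0],[118,-2.2,-76.2,0,0,0],[119.4,-2.2,-74.2,0,0,0],[120,-2.2,-73.4,0,0,0],[120,-2.2,-73.4,0,0,0]]' | python3 steer.py|sed -n 4p;  python3 -c "
from h import *
print(edge())"
```

```text
force: [1.3, -0.3, -0.8]
(array([526.2,  70.1,  84.3]), array([ 1.3, -0.3, -0.8]))
```

```bash
echo '[[0.3,0,0.4,0,0,0],[0.6,0,0.8,0,0,0],[0.9,0,1.2,0,0,0],[0.9,0,1.2,0,0,0]]' | python3 steer.py|sed -n 4p;  python3 -c "
from h import *
print(edge())"
```

```text
force: [-0.2, 0.3, 0.3]
(array([525.5,  70.1,  82.9]), array([-0.2,  0.3,  0.3]))
```

```bash
echo '[[0.3,0,0.4,0,0,0],[0.6,0,0.8,0,0,0],[0.6,0,0.8,0,0,0]]' | python3 steer.py|sed -n 4p;  python3 -c "
from h import *
print(edge())"
```

```text
force: [0.1, -0.5, 1.4]
(array([525.4,  70.1,  81.9]), array([ 0.1, -0.5,  1.4]))
```

```bash
echo '[[0.3,0,0.4,0,0,0],[0.5,0,0.6,0,0,0],[0.5,0,0.6,0,0,0]]' | python3 steer.py|sed -n 4p;  python3 -c "
from h import *
print(edge())"
```

```text
force: [-2.0, 0.5, 4.1]
(array([525.5,  70.1,  81.5]), array([-2. ,  0.5,  4.1]))
```

```bash
echo '[[0.4,0,0.5,0,0,0],[0.8,0,0.9,0,0,0],[1.2,0,1.4,0,0,0],[1.2,0,1.4,0,0,0]]' | python3 steer.py|sed -n 4p;  python3 -c "
from h import *
print(edge())"
echo '[[-2,0,-3,0,0,0],[-4,0,-5.5,0,0,0],[-4,0,-5.5,0,0,0]]' | python3 steer.py|sed -n 4p;  python3 -c "
from h import *
print(edge(),go('fr',84))"
```

```text
force: [-12.3, -1.3, 21.9]
(array([525.8,  70.1,  81. ]), array([-12.3,  -1.3,  21.9]))
force: [0.1, -0.1, -1.2]
(array([525.5,  70.1,  86.4]), array([ 0.1, -0.1, -1.2])) [ 2.23000e-01 -1.10759e+02  3.46300e+00 -6.00000e-03 -6.00000e-03
 -8.00000e-03]
```

```bash
echo '[[-2,-20,-2,0,0,0],[-2,-60,-2,0,0,0],[-2,-100,-2,0,0,0],[-2,-110.5,0,0,0,0],[0,-110.5,2.5,0,0,0],[0.2,-110.5,3.5,0,0,0],[0.8,-110.5,4.3,0,0,0],[0.8,-110.5,4.3,0,0,0]]' | python3 steer.py|sed -n 4p;  python3 -c "
from h import *
print(edge())"
```

```text
force: [0.5, 0.0, -0.2]
(array([536.2, -38.9,  82. ]), array([ 0.5,  0. , -0.2]))
```

```bash
echo '[[0.3,0,0.4,0,0,0],[0.6,0,0.8,0,0,0],[0.6,0,0.8,0,0,0]]' | python3 steer.py|sed -n 4p;  python3 -c "
from h import *
print(edge())"
```

```text
force: [-1.7, 2.3, 4.1]
(array([536.4, -39.4,  81.5]), array([-1.7,  2.3,  4.1]))
```

```bash
echo '[[0.3,0,0.4,0,0,0],[0.6,0,0.8,0,0,0],[0.6,0,0.8,0,0,0]]' | python3 steer.py|sed -n 4p;  python3 -c "
from h import *
print(edge())"
```

```text
force: [-6.5, 3.1, 13.8]
(array([536.5, -39.4,  81.2]), array([-6.5,  3.1, 13.8]))
```

```bash
echo '[[0.3,0,0.4,0,0,0],[-2,0,-3,0,0,0],[-5,0,-7,0,0,0],[-5,0,-7,0,0,0]]' | python3 steer.py|sed -n 4p;  python3 -c "
from h import *
print(edge(),go('br',87))"
```

```text
force: [0.6, 0.4, 1.0]
(array([536.8, -40.1,  89.4]), array([0.6, 0.4, 1. ])) [-1.14299e+02  1.52600e+00  8.07450e+01 -7.00000e-03 -6.00000e-03
 -8.00000e-03]
```

```bash
echo '[[-20,0,10,0,0,0],[-55,0,33,0,0,0],[-90,1,58,0,0,0],[-114.3,1.5,79,0,0,0],[-113.7,1.5,81,0,0,0],[-113,1.5,81.5,0,0,0],[-113,1.5,81.5,0,0,0]]' | python3 steer.py|sed -n 4p;  python3 -c "
from h import *
print(edge())"
```

```text
force: [0.1, -0.4, -0.5]
(array([674.1, -26.7,  84. ]), array([ 0.1, -0.4, -0.5]))
```

```bash
echo '[[0.3,0,0.4,0,0,0],[0.6,0,0.8,0,0,0],[0.9,0,1.2,0,0,0],[0.9,0,1.2,0,0,0]]' | python3 steer.py|sed -n 4p;  python3 -c "
from h import *
print(edge())"
```

```text
force: [-0.3, 0.5, -0.1]
(array([675. , -26.8,  83.2]), array([-0.3,  0.5, -0.1]))
```

```bash
echo '[[0.3,0,0.4,0,0,0],[0.6,0,0.8,0,0,0],[0.9,0,1.2,0,0,0],[0.9,0,1.2,0,0,0]]' | python3 steer.py|sed -n 4p;  python3 -c "
from h import *
print(edge())"
```

```text
force: [-0.7, -0.1, 0.0]
(array([675.1, -26.7,  81.7]), array([-0.7, -0.1,  0. ]))
```

```bash
echo '[[0.3,0,0.4,0,0,0],[0.6,0,0.8,0,0,0],[0.6,0,0.8,0,0,0]]' | python3 steer.py|sed -n 4p;  python3 -c "
from h import *
print(edge())"
```

```text
force: [-6.4, -0.0, 7.1]
(array([675.2, -26.7,  81.4]), array([-6.4, -0. ,  7.1]))
```

All four corners are home. Retracting along the tool axis before the catch.

```bash
echo '[[-2,0,-4,0,0,0],[-2,0,-30,0,0,0],[-2,0,-70,0,0,0],[-2,0,-110,0,0,0],[-2,0,-110,0,0,0]]' | python3 steer.py|sed -n 2,4p;  python3 -c "
from h import *
print(delta(box([-185,0,130]),tool(0)))"
```

```text
eef_pos: [527.0, -39.0, 326.7]
ee_rot: [0.295, -0.04, 0.954, 0.011]
force: [0.6, 0.1, -0.1]
[ 1.00004e+02  5.33620e+01 -3.99600e+01 -7.00000e-03  6.00000e-01
 -9.00000e-03]
```

```bash
echo '[[30,16,-20,0,0,0],[65,35,-33,0,0.15,0],[100,53.4,-40,0,0.3,0],[100,53.4,-40,0,0.45,0],[100,53.4,-40,-0.004,0.6,-0.006],[100,53.4,-40,-0.007,0.6,-0.009]]' | python3 steer.py|sed -n 2,4p;  python3 - <<'E'
from h import *
import pickle
cal=ctrl.calibration("wrist"); im=ctrl.capture("wrist"); cv2.imwrite("pics/w4.png",im[:,:,::-1]); pickle.dump(cal,open("w4.pkl","wb"))
tp=ctrl.capture("top"); cv2.imwrite("pics/top4.png",tp[:,:,::-1])
E
```

```text
eef_pos: [419.1, 5.6, 299.2]
ee_rot: [-0.004, -0.048, 0.999, 0.002]
force: [0.9, 0.5, 0.5]
```

View pics/w4.png

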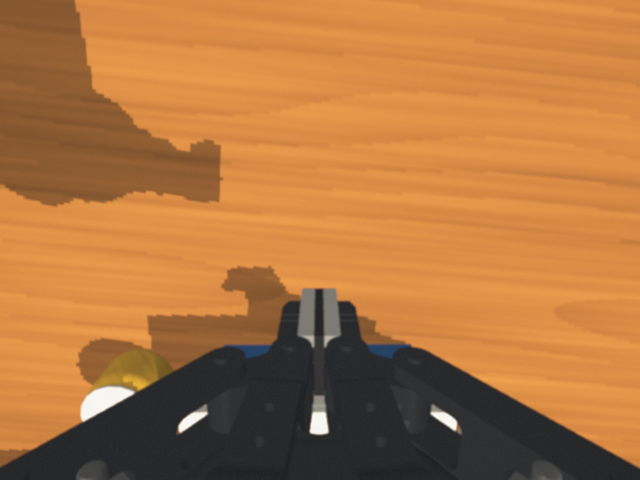

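The shut gripper hides the catch in this view (only the blue front shows, at 320,350), so I'll locate it from the top view, intersecting the ray with its arc.

```bash
python3 - <<'E'
from h import *
top=ctrl.calibration("top")
for f in("top0","top4"):
    im=cv2.imread(f"pics/{f}.png")[:,:,::-1].astype(int); m=(im[...,0]>90)&(im[...,1]<90)&(im[...,2]<90)&(im[...,0]-im[...,1]>70)
    m=m.copy(); m[:262]=0;m[300:]=0;m[:,:300]=0;m[:,340:]=0
    ys,xs=np.nonzero(m); print(f,len(ys),xs.min(),xs.max(),ys.min(),ys.max()) if len(ys) else print(f,'none')
    if len(ys):
        col=int(xs.mean())
        for v in (ys.min(),ys.max()+1):
            print([np.round(B.inv().apply(plane(top,(xs.mean(),v),z)-C),1).tolist() for z in(75,85,95)])
E
```

```text
top0 165 312 326 271 282
[[-111.7, -1.4, 75.0], [-111.6, -1.2, 85.0], [-111.4, -1.0, 95.0]]
[[-137.3, 0.9, 75.0], [-136.9, 1.1, 85.0], [-136.4, 1.3, 95.0]]
top4 165 312 326 271 282
[[-111.7, -1.4, 75.0], [-111.6, -1.2, 85.0], [-111.4, -1.0, 95.0]]
[[-137.3, 0.9, 75.0], [-136.9, 1.1, 85.0], [-136.4, 1.3, 95.0]]
```

```bash
python3 -c "
from h import *
print(delta(box([-160,0,72]),tool(0)))"
```

```text
[-2.4126e+01 -3.1300e-01  5.4118e+01  4.0000e-03 -3.0000e-03  1.0000e-03]
```

```bash
echo '[[0,0,20,0,0,0],[-5,0,40,0,0,0],[-15,0,52,0,0,0],[-24,-0.3,54,0,0,0],[-24,-0.3,54,0,0,0]]' | python3 steer.py|sed -n 2,4p;  python3 - <<'E'
from h import *
s=ctrl.sense(); print(B.inv().apply(s['eef_pos']+rot(s['ee_rot']).apply([0,0,173])-C),delta(box([-148,0,72]),tool(0)))
E
```

```text
eef_pos: [442.9, 7.5, 245.5]
ee_rot: [-0.002, -0.047, 0.999, 0.002]
force: [-0.2, 0.6, 0.7]
[-160.55655199    0.36021679   72.51324324] [-1.1818e+01  2.1600e-01  4.6100e-01  3.0000e-03 -4.0000e-03  0.0000e+00]
```

```bash
echo '[[-6,0,0,0,0,0],[-11,0,0,0,0,0],[-14,0,-1.5,0,0,0],[-17,0,-3.3,0,0,0],[-20,0,-5,0,0,0],[-23,0,-6.3,0,0,0],[-26,0,-7.5,0,0,0],[-26,0,-7.5,0,0,0]]' | python3 steer.py|sed -n 2,4p
echo '[[-1.5,0,-0.5,0,0,0],[-3,0,-0.8,0,0,0],[-4.5,0,-1.1,0,0,0],[-6,0,-1.5,0,0,0],[-6,0,-1.5,0,0,0]]' | python3 steer.py|sed -n 2,4p;  python3 - <<'E'
from h import *
s=ctrl.sense(); print(B.inv().apply(s['eef_pos']+rot(s['ee_rot']).apply([0,0,173])-C))
cv2.imwrite("pics/top5.png",cv2.resize(ctrl.capture("top")[220:310,270:370,::-1],None,fx=5,fy=5))
E
```

```text
eef_pos: [468.5, 10.1, 253.0]
ee_rot: [-0.003, -0.047, 0.999, 0.001]
force: [0.3, -0.2, 0.1]
eef_pos: [474.3, 10.6, 254.3]
ee_rot: [-0.003, -0.047, 0.999, 0.002]
force: [-1.8, -0.8, 0.6]
[-129.30577241    0.51779545   81.31879682]
```

View pics/top5.png

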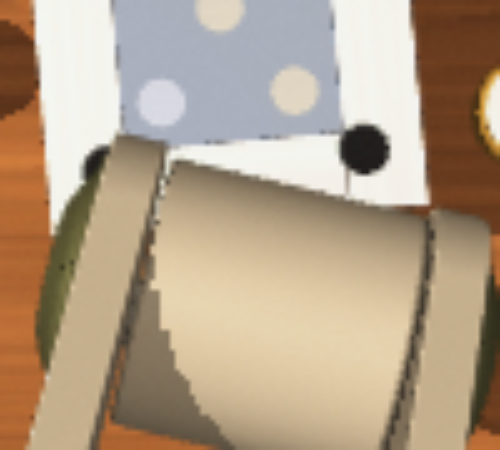

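The arm hides the catch from the top camera; I'll continue along the arc on force.

```bash
echo '[[-1.5,0,-0.3,0,0,0],[-3,0,-0.6,0,0,0],[-4.5,0,-0.8,0,0,0],[-6,0,-1,0,0,0],[-6,0,-1,0,0,0]]' | python3 steer.py|sed -n 2,4p;python3 - <<'E'
from h import *
s=ctrl.sense(); print(B.inv().apply(s['eef_pos']+rot(s['ee_rot']).apply([0,0,173])-C))
E
```

```text
eef_pos: [480.2, 11.2, 255.2]
ee_rot: [-0.003, -0.047, 0.999, 0.002]
force: [-0.5, 0.7, 0.8]
[-123.32424106    0.51693009   82.23772208]
```

```bash
echo '[[-1,0,-0.1,0,0,0],[-2,0,-0.2,0,0,0],[-2,0,-0.2,0,0,0]]' | python3 steer.py|sed -n 2,4p;python3 - <<'E'
from h import *
s=ctrl.sense(); print(B.inv().apply(s['eef_pos']+rot(s['ee_rot']).apply([0,0,173])-C))
E
```

```text
eef_pos: [482.0, 11.3, 255.4]
ee_rot: [-0.004, -0.047, 0.999, 0.002]
force: [-2.7, -0.2, 0.7]
[-121.7261979     0.55755328   82.36452902]
```

```bash
echo '[[-0.7,0,0,0,0,0],[-1.5,0,0,0,0,0],[-1.5,0,0,0,0,0]]' | python3 steer.py|sed -n 2,4p;python3 - <<'E'
from h import *
s=ctrl.sense(); print(B.inv().apply(s['eef_pos']+rot(s['ee_rot']).apply([0,0,173])-C))
E
```

```text
eef_pos: [482.8, 11.4, 255.3]
ee_rot: [-0.005, -0.047, 0.999, 0.002]
force: [-10.8, -0.7, 6.1]
[-121.45115944    0.59826366   82.32037979]
```

```bash
echo '[[-0.7,0,0,0,0,0],[-1.2,0,0,0,0,0],[-1.2,0,0,0,0,0]]' | python3 steer.py|sed -n 2,4p;python3 - <<'E'
from h import *
s=ctrl.sense(); print(B.inv().apply(s['eef_pos']+rot(s['ee_rot']).apply([0,0,173])-C))
E
```

```text
eef_pos: [483.5, 11.5, 255.3]
ee_rot: [-0.006, -0.048, 0.999, 0.002]
force: [-16.2, -3.4, 10.6]
[-121.26665333    0.6293216    82.29447657]
```

Stop met exactly at the upright position. Back off and look.

```bash
echo '[[4,0,0,0,0,0],[20,0,0,0,0,0],[50,0,-20,0,0,0],[70,0,-60,0,-0.15,0],[80,0,-100,0,-0.3,0],[80,0,-130,0,-0.45,0],[80,0,-130,0,-0.6,0],[80,0,-130,0,-0.6,0]]' | python3 steer.py|sed -n 1,4p;python3 - <<'E'
from h import *
import pickle
cal=ctrl.calibration("wrist"); im=ctrl.capture("wrist"); cv2.imwrite("pics/w6.png",im[:,:,::-1]); pickle.dump(cal,open("w6.pkl","wb"))
cv2.imwrite("pics/top6.png",ctrl.capture("top")[:,:,::-1])
E
```

```text
time_s: 31.6
eef_pos: [405.4, 3.7, 386.6]
ee_rot: [0.294, -0.044, 0.955, 0.015]
force: [-0.1, -0.2, 0.1]
```

View pics/w6.png

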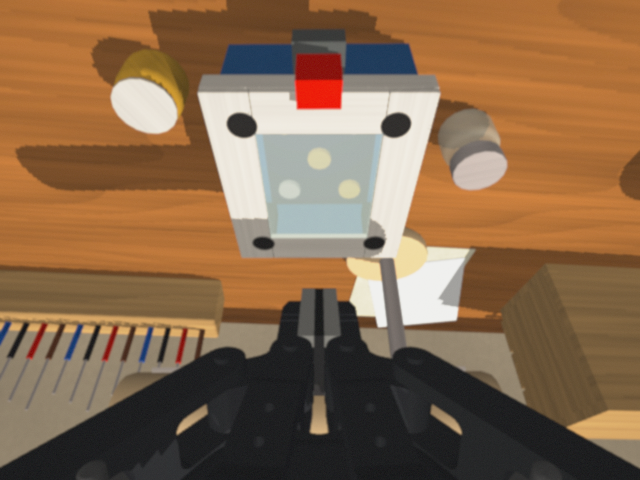

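The catch is upright with its nib over the lid edge (319,55–108), and the dots, jar and tin are undisturbed. A quick numeric check follows.

```bash
python3 - <<'E'
from h import *
import pickle
np.set_printoptions(precision=1,suppress=True)
cal=pickle.load(open("w6.pkl","rb")); im=cv2.imread("pics/w6.png")[:,:,::-1]
print("nib end exp",proj(cal,box([-88,0,92])),"outer top exp",proj(cal,box([-110,0,92])))
m=red(im);ys,xs=np.nonzero(m);print([(c,s) for c,s in blobs(m,100,9999)])
sub=np.zeros(im.shape[:2],bool); sub[100:255,215:425]=1
w=[c for c,s in blobs(dark(im)&sub,60,2000)]
tp=cv2.imread("pics/top6.png")[:,:,::-1]; st=np.zeros(tp.shape[:2],bool); st[170:262,275:352]=1; top=ctrl.calibration("top")
for c,s in blobs(dark(tp)&st,30,300):
    P=plane(top,c,83); k=min(w,key=lambda q:np.linalg.norm(q-proj(cal,P))); print(c,k,meet([ray(top,c),ray(cal,k)]))
E
```

```text
nib end exp [318.9 112.9] outer top exp [319.   82.5]
[(array([318.4,  80.2]), array([ 295,   53,   48,   55, 2436], dtype=int32)), (array([ 36.3, 341.1]), array([ 27, 323,  20,  35, 186], dtype=int32)), (array([109.9, 343.2]), array([103, 326,  15,  34, 163], dtype=int32)), (array([181.3, 345.7]), array([176, 329,  11,  34, 144], dtype=int32))]
[336.5 184.9] [263.1 242.9] [676.5 -25.9  81.9]
[285.6 189. ] [373.8 242.7] [666.7  83.9  81.5]
[342.3 249.3] [241.5 124.9] [537.5 -39.1  80.5]
[291.1 254. ] [395.7 124.7] [527.   71.1  80.6]
```

```bash
python3 - <<'E'
from h import *
import pickle
cal=pickle.load(open("w6.pkl","rb")); im=cv2.imread("pics/w6.png")[:,:,::-1]
for x,y in((-70,55),(-70,-55),(70,55),(70,-55)): print(x,y,proj(cal,box([x,y,83])).round(1))
print("lid front edge",proj(cal,box([-96,-30,83])).round(1))
print(im[44:116,318].tolist()); print([int(v) for v in im[70:100,270].mean(1)])
for d in(0,.05,.1,.15):
    e=np.array([-108-42*np.sin(d),50+42*np.cos(d)]);n=np.array([np.cos(d),np.sin(d)])
    print(d,[proj(cal,box([q[0],0,q[1]]))[1].round(1) for q in(e-2*n,e+20*n)])
E
```

```text
-70 55 [395.4 127. ]
-70 -55 [242.3 127.1]
70 55 [373.9 243.9]
70 -55 [263.6 244. ]
lid front edge [273.9  94.6]
[[101, 102, 98], [93, 92, 88], [76, 78, 75], [70, 70, 70], [68, 71, 66], [66, 69, 66], [68, 69, 65], [70, 70, 68], [81, 65, 63], [102, 55, 52], [123, 41, 36], [135, 25, 25], [137, 19, 14], [137, 17, 11], [138, 19, 17], [139, 23, 15], [137, 17, 9], [138, 21, 20], [137, 16, 9], [138, 25, 20], [136, 18, 9], [135, 16, 10], [137, 17, 10], [137, 16, 14], [139, 23, 15], [138, 18, 14], [138, 23, 16], [139, 23, 15], [138, 19, 9], [139, 21, 15], [138, 18, 16], [137, 17, 11], [138, 20, 16], [137, 20, 10], [145, 25, 16], [171, 16, 10], [216, 17, 10], [234, 27, 10], [238, 33, 11], [238, 30, 10], [238, 32, 10], [238, 26, 10], [238, 28, 10], [238, 27, 10], [238, 33, 11], [238, 32, 10], [237, 28, 10], [238, 33, 10], [237, 32, 10], [237, 28, 10], [238, 32, 10], [237, 27, 10], [238, 32, 13], [237, 26, 10], [237, 29, 10], [238, 33, 10], [238, 28, 10], [238, 31, 10], [237, 31, 10], [238, 30, 10], [238, 29, 10], [238, 31, 10], [238, 28, 7], [238, 41, 30], [238, 96, 86], [237, 165, 151], [236, 215, 198], [235, 228, 217], [235, 230, 219], [236, 230, 220], [236, 229, 219], [236, 230, 219]]
[62, 62, 63, 73, 96, 116, 126, 131, 131, 131, 132, 130, 130, 130, 130, 130, 133, 137, 136, 135, 138, 160, 196, 220, 228, 230, 230, 231, 231, 231]
0 [np.float64(82.5), np.float64(112.9)]
0.05 [np.float64(79.3), np.float64(111.0)]
0.1 [np.float64(75.9), np.float64(108.9)]
0.15 [np.float64(72.5), np.float64(106.6)]
```

```bash
python3 -c "
from rig import ctrl
print(ctrl.finish_job())"
```

```text
the job is handed in; nothing more can be done
None
```

I pressed all four lid corners home (peak about 22 N), re-touched three and found them still down, then pushed the red catch to its stop; the last picture shows its nib over the lid, and the job is handed in at about 32 s.

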